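# Put the trimming tools back in their own pots

## Task

The four trimming tools have been put back in the wrong pots. Move each one so that it stands fully seated in the pot of the same colour as its ring; the spare black pot is free for parking a tool on the way and holds none at the end. Keep the tools upright, set them down rather than dropping them, and leave the collet tray where it is.

Things in the scene. Friction and masses are not known exactly. Their poses are not given: they have to be found in the camera images.
- red_nut (a point): Loose upright tool holder with a red ring, 124 mm tall, 0.36 kg, round, with a rust-brown abrasive drum 27 mm across. Point: centre of its collet nut (35 mm wide, 22 high), the place to grip from above. Cutter ends 35 mm above or less. Below: 28 mm neck; ring and flange (52 mm) from 26 to 45 mm down; the flange's underside rests on the pot; then shank tapering 32 to 21 mm, and 13 mm stud to 89 mm down. z up the tool.
- blue_nut (a point): Loose upright tool holder with a blue ring, 124 mm tall, 0.36 kg, round, with a thin dark burr 10 mm across. Point: centre of its collet nut (35 mm wide, 22 high), the place to grip from above. Cutter ends 35 mm above or less. Below: 28 mm neck; ring and flange (52 mm) from 26 to 45 mm down; the flange's underside rests on the pot; then shank tapering 32 to 21 mm, and 13 mm stud to 89 mm down. z up the tool.
- green_nut (a point): Loose upright tool holder with a green ring, 124 mm tall, 0.36 kg, round, with a brass-coloured cone-tipped countersink 22 mm across. Point: centre of its collet nut (35 mm wide, 22 high), the place to grip from above. Cutter ends 35 mm above or less. Below: 28 mm neck; ring and flange (52 mm) from 26 to 45 mm down; the flange's underside rests on the pot; then shank tapering 32 to 21 mm, and 13 mm stud to 89 mm down. z up the tool.
- yellow_nut (a point): Loose upright tool holder with a yellow ring, 124 mm tall, 0.36 kg, round, with an aluminium stem with a dark ball nose 14 mm across. Point: centre of its collet nut (35 mm wide, 22 high), the place to grip from above. Cutter ends 35 mm above or less. Below: 28 mm neck; ring and flange (52 mm) from 26 to 45 mm down; the flange's underside rests on the pot; then shank tapering 32 to 21 mm, and 13 mm stud to 89 mm down. z up the tool.
- pot_red: Pot with a red top, home of the red-ringed tool; holds another at the start. Fixed 72 x 72 mm block, 55 mm high, on a 96 x 60 mm foot. A tool's shank drops into its round 37 mm hole until the flange rests on the top face; the nut centre is then 100 mm above the origin. Origin: centre of the underside, on the bench; the hole's axis is z.
- pot_blue: Pot with a blue top, home of the blue-ringed tool; holds another at the start. Fixed 72 x 72 mm block, 55 mm high, on a 96 x 60 mm foot. A tool's shank drops into its round 37 mm hole until the flange rests on the top face; the nut centre is then 100 mm above the origin. Origin: centre of the underside, on the bench; the hole's axis is z.
- pot_green: Pot with a green top, home of the green-ringed tool; holds another at the start. Fixed 72 x 72 mm block, 55 mm high, on a 96 x 60 mm foot. A tool's shank drops into its round 37 mm hole until the flange rests on the top face; the nut centre is then 100 mm above the origin. Origin: centre of the underside, on the bench; the hole's axis is z.
- pot_yellow: Pot with a yellow top, home of the yellow-ringed tool; holds another at the start. Fixed 72 x 72 mm block, 55 mm high, on a 96 x 60 mm foot. A tool's shank drops into its round 37 mm hole until the flange rests on the top face; the nut centre is then 100 mm above the origin. Origin: centre of the underside, on the bench; the hole's axis is z.
- pot_black: Spare pot with a black top, empty at the start. Fixed 72 x 72 mm block, 55 mm high, on a 96 x 60 mm foot. A tool's shank drops into its round 37 mm hole until the flange rests on the top face; the nut centre is then 100 mm above the origin. Origin: centre of the underside, on the bench; the hole's axis is z.
- tray_mid (a point): Bystander: loose white tray 76 x 76 mm, 24 mm high, in four compartments with a steel collet in each (to 31 mm high), 0.5 kg, standing among the pots. The point is its centre, 16 mm up. To be left alone.

How it is judged (in metres and radians):
At the end, for the whole second after the job is handed in: Each of the four tools stands in the pot of its own colour: nut centre within 8 mm of the pot's axis, flange down on the pot's top (nut centre 100 mm above the pot's origin, within 5 mm), upright within 0.1 rad, released and at rest (under 0.02 m/s); the black pot is therefore empty (horizontal distance between red_nut and pot_red below 0.008 m and z of red_nut in the frame of pot_red between 0.095 and 0.105 m and angle between each of red_nut, blue_nut, green_nut, yellow_nut's own z axis and vertical below 0.1 rad and linear speed of each of tool_red, tool_blue, tool_green, tool_yellow below 0.02 m/s and horizontal distance between blue_nut and pot_blue below 0.008 m and z of blue_nut in the frame of pot_blue between 0.095 and 0.105 m and horizontal distance between green_nut and pot_green below 0.008 m and z of green_nut in the frame of pot_green between 0.095 and 0.105 m and horizontal distance between yellow_nut and pot_yellow below 0.008 m and z of yellow_nut in the frame of pot_yellow between 0.095 and 0.105 m); the robot touches nothing.
It fails at once if a tool is tipped over or laid down (leaning more than about 35 degrees) (angle between any of red_nut, blue_nut, green_nut, yellow_nut's own z axis and vertical above 0.6 rad).
It fails at once if a tool is dropped rather than set down (it falls freely faster than 0.65 m/s, about 20 mm) ((contact force between tool_red and the fingers below 0.05 N and linear speed of tool_red above 0.65 m/s) or (contact force between tool_blue and the fingers below 0.05 N and linear speed of tool_blue above 0.65 m/s) or (contact force between tool_green and the fingers below 0.05 N and linear speed of tool_green above 0.65 m/s) or (contact force between tool_yellow and the fingers below 0.05 N and linear speed of tool_yellow above 0.65 m/s)).
It fails at once if the collet tray is pushed more than 20 mm (distance of tray_mid from where it was at the start of the episode above 0.02 m).
It also fails if it takes over 128 s, if anything falls off the work surface, if the arm or the gripper's body presses on something with over 40 N, if the wrist force passes 120 N, or if a joint passes its speed limit or range.

## Robot

A 7-joint arm with a two-finger parallel gripper is mounted at the origin on the work surface. World frame = base frame: x ahead of the robot, y to its left, z up, the work surface at z = 0. Lengths are in m, angles in degrees, forces in N, time in s.
With the tool pointing down it reaches from about 0.425 to 0.875 m from the base axis. Payload 4.7 kg.
Tool frame: the origin (TCP) lies on the front face of the gripper's body, between the roots of the fingers; the fingertips stand 70 mm ahead of it and the grasp point (between the pads) lies 51 mm ahead of it; z points along the fingers, y is the direction in which the jaws open and shut (so a half turn about z gives the same grasp; the last joint's range is limited). The gripper opens to 87 mm and grips with 3 to 60 N. Pads are 19 mm wide; open, the fingers measure 117 mm over their backs; the gripper's body (75 mm by 190 mm) begins 51 mm behind the grasp point.
Start: joints at [-67.03, 18.392, -4.016, 83.108, 1.295, 78.541, -3.26], TCP at [0.245, 0.602, 0.292] pointing down, gripper open.
Joint ranges: [-163.93, 163.93], [-17.29, 119.83], [-79.2, 71.16], [3.27, 140.29], [-89.18, 269.18], [5.43, 117.66], [-154.24, 154.24]. Speed limits (degrees/s): [147.25, 147.25, 180, 180, 180, 180, 180].

## Interface

Orientations are given as [roll, pitch, yaw] about the fixed x, y, z axes, in that order (R = Rz(yaw) Ry(pitch) Rx(roll)).
In Python, from cell import env gives the robot as it stands.
- The arm moves only by the tool drive_tool, never from a script. Its argument "commands" is a list of rows, each a list of 7 numbers: the shift along the tool's x, y, z in cm, then the turn, a rotation vector about the tool's x, y, z in degrees, then the opening, from 0 (shut) to 1 (fully open). In form: [[tx, ty, tz, rx, ry, rz, hand], ...]. A call has 1 to 20 rows; each row shifts and turns the commanded pose from where the row before left it, along the tool's axes as they then stand; what a row does not reach is not made up. A row lasts 1/12 s, in which the tool goes at most 41.7 mm and 7.16 degrees, less where a joint would pass 70% of its speed; a pose out of reach is approached as far as the arm can. A call is refused whole if a number of a shift passes 4.17 or a number of a turn 7.16, either way. A call with a gripper value outside its range is refused whole. The fingers move at their own pace and stop on an object; "force" is the grip in N (left out, the last holds). Time passes only in rows, so rows that do not move let the fingers close. It gives the time, the measured TCP pose, the force and the opening at its end, in the units of the state.
- env.get_obs(): the state, without advancing time (a new reading comes with each control period).
- env.read_camera(name): name is "scene" or "top" or "wrist"; returns a dict with "img" (420x560x3 uint8, blue, green, red), "mtx" (3x3 intrinsics, pixels), "pose" (4x4, takes a point from camera to world coordinates). Camera axes: x right, y down, z forward; pixel columns grow to the right and rows downward; lengths in m; the calibration is good to about 2 mm. A picture is of the moment at which its call begins. There is no depth.
- env.sign_off(): hands the job in, once; it reports no verdict.
The state is a dict: "time_s": time; "qpos": joint angles; "joint_velocities": joint speeds; "effort": joint torques, N m; "tool_pos": TCP position; "tool_rot": TCP orientation; "force": force on the tool from outside, world axes, zero at the start; "wrist_torque": the same for the moment, N m; "grip_width": finger opening in m.
Only numpy, scipy, OpenCV 4.12 (cv2) and the standard library are available. Lean on these libraries where they do the work, as an engineer would, in place of code of your own. Each camera call takes 0.05 s, during which the arm holds its last target.

## Working session

There is one attempt and no reset: what is moved stays moved. The work goes in short steps, Python scripts to look and compute and a tool call to move; the robot and the scene stay as the last step left them, time stands still between calls to the robot, and variables do not carry over. Pictures are saved under pics/ and viewed, and the job is handed in when it is done.

Besides the shell and the picture viewer there is one more tool, called after "Call:" as name(argument=value, ...), one argument or row to a line, values as JSON. drive_tool: Moves the arm, as the interface text tells. Its arguments: {"type":"object","properties":{"commands":{"type":"array"},"force":{"type":"number"}},"required":["commands"]}

```bash
ls; mkdir -p pics
python3 - <<'E'
from cell import env
import cv2
o=env.get_obs()
print({k:o[k] for k in('time_s','tool_pos','tool_rot','force','grip_width')})
for n in('scene','top','wrist'):
    c=env.read_camera(n); cv2.imwrite(f'pics/{n}0.png',c['img']); print(n,c['mtx'].tolist(),c['pose'].round(4).tolist())
E
```

```text
pics
{'time_s': 0.0, 'tool_pos': array([0.24506758, 0.60155497, 0.2911386 ]), 'tool_rot': array([-1.79887447e+02,  6.60855846e-03,  1.57840916e+02]), 'force': array([-0.06217545,  0.45058531,  0.51128433]), 'grip_width': 0.08702653824747927}
scene [[408.22878817443507, 0.0, 280.61195566216884], [0.0, 408.22878817443507, 215.5734771142573], [0.0, 0.0, 1.0]] [[0.2308, 0.7244, -0.6496, 0.9894], [0.9729, -0.1797, 0.1453, -0.0848], [-0.0114, -0.6656, -0.7462, 0.6314], [0.0, 0.0, 0.0, 1.0]]
top [[510.94512072246727, 0.0, 280.6931483704416], [0.0, 510.94512072246727, 201.61932804608202], [0.0, 0.0, 1.0]] [[0.0194, -0.9892, 0.1453, 0.3887], [-0.9998, -0.0191, 0.0032, 0.0036], [-0.0004, -0.1453, -0.9894, 1.0157], [0.0, 0.0, 0.0, 1.0]]
wrist [[289.5062921699425, 0.0, 279.70935184843535], [0.0, 289.5062921699425, 213.2549321468613], [0.0, 0.0, 1.0]] [[0.377, 0.8938, 0.243, 0.1792], [0.9262, -0.3633, -0.1008, 0.6284], [-0.0018, 0.2631, -0.9648, 0.3838], [0.0, 0.0, 0.0, 1.0]]
```

View pics/scene0.png

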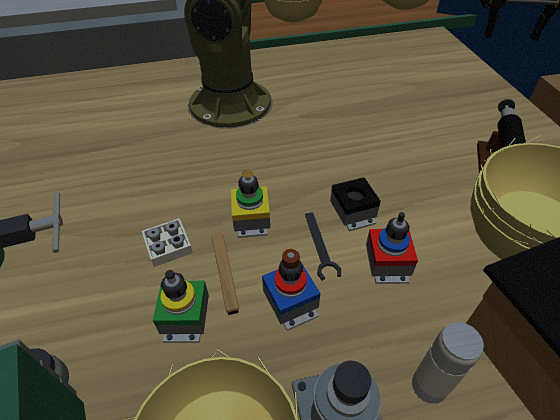

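View pics/top0.png

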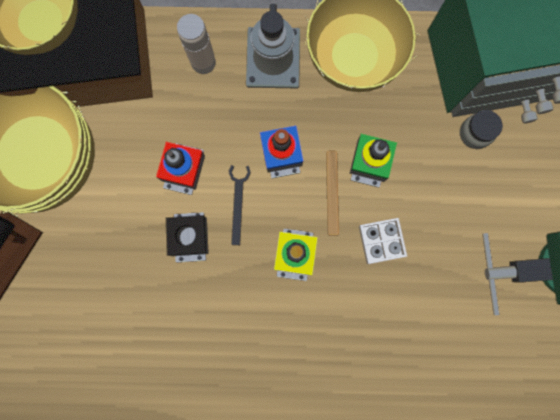

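View pics/wrist0.png

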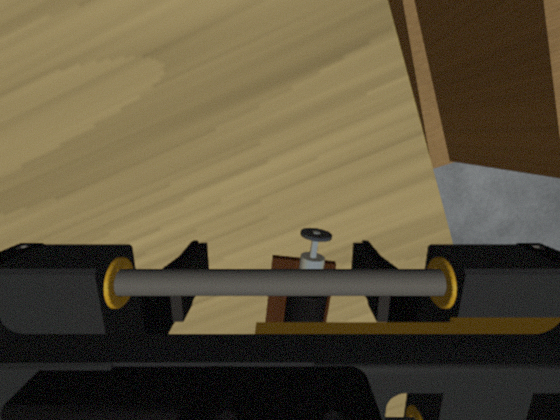

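The top view shows five pots, with tool/pot pairs as follows: blue tool in red pot (180,166), red tool in blue pot (282,150), yellow tool in green pot (374,157) and green tool in yellow pot (296,253). The black pot at (187,237) is empty, and the tray is at (383,241). That makes two swaps via the black pot. Next I'll measure the pots.

```bash
cat > h.py <<'E'
import numpy as np, cv2
from cell import env
def cast(c,uv,z):
    K,T=c['mtx'],c['pose']; d=T[:3,:3]@np.linalg.solve(K,[uv[0],uv[1],1.]); p=T[:3,3]
    return p+d*(z-p[2])/d[2]
def proj(c,P):
    q=np.linalg.inv(c['pose'])@np.r_[P,1]; q=c['mtx']@q[:3]; return q[:2]/q[2]
def mask(img,col):
    h=cv2.cvtColor(img,cv2.COLOR_BGR2HSV); H,S,V=[h[...,i].astype(int) for i in range(3)]
    s=(S>170)&(V>60)
    return {'red':((H<6)|(H>174))&s,'green':(H>48)&(H<75)&s&(V>60),'blue':(H>105)&(H<125)&s,'yellow':(H>25)&(H<33)&(S>200)&(V>60),'black':(V<38)}[col].astype(np.uint8)*255
E
python3 - <<'E'
from h import *
roi={'top':{'red':(180,166),'blue':(282,150),'green':(374,157),'yellow':(296,253),'black':(187,237)},
'scene':{'red':(391,245),'blue':(291,283),'green':(181,295),'yellow':(250,200),'black':(355,195)}}
for n in('top','scene'):
    c=env.read_camera(n); big=c['img'].copy()
    for col,(u,v) in roi[n].items():
        m=mask(c['img'],col); w=np.zeros_like(m); w[v-36:v+36,u-36:u+36]=255; m&=w
        k,lab,st,_=cv2.connectedComponentsWithStats(m)
        cs=np.argwhere(m)[:,::-1]
        # cast all on top face
        P=np.array([cast(c,p,.055)[:2] for p in cs]); 
        keep=np.ones(len(P),bool)
        big[m>0]=(255,0,255)
        r=cv2.minAreaRect(P.astype(np.float32)*1000)
        print(n,col,len(P),np.round(r[0],1),np.round(r[1],1),round(r[2],1),'radius',round(np.hypot(*r[0]),1))
    cv2.imwrite(f'pics/m_{n}.png',big)
E
```

```text
top red 706 [599.3 203.3] [73.8 72.9] 77.3 radius 632.9
top blue 535 [635.9   7.9] [72.1 67.7] 11.8 radius 635.9
top green 306 [ 621.8 -170.4] [68.3 70.1] 76.5 radius 644.7
top yellow 692 [433.3 -22.8] [69.5 70. ] 82.8 radius 433.9
top black 104 [461.9 180.6] [65.1 67. ] 7.4 radius 495.9
scene red 684 [606.2 202.6] [73.4 79.8] 76.1 radius 639.1
scene blue 741 [641.6   8.2] [77.9 71.9] 12.3 radius 641.6
scene green 537 [ 624.8 -171.9] [71.5 70.7] 76.8 radius 648.0
scene yellow 48 [434.5 -22.1] [68.6 70.4] 82.7 radius 435.1
scene black 1437 [500.7 178.6] [143.7  91. ] 4.3 radius 531.6
```

View pics/m_top.png

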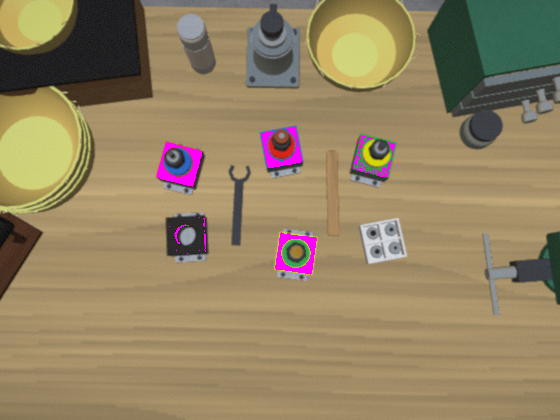

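View pics/m_scene.png

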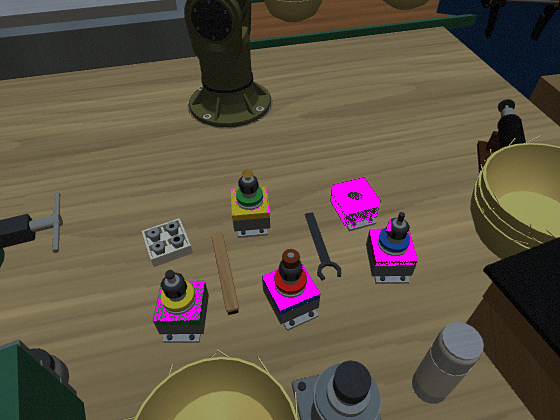

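The masks fit the four coloured tops at 68–74 mm against a true 72. The black mask is poor, so I'll enlarge the crops.

Run:
```python
from h import *
c=env.read_camera('top'); s=env.read_camera('scene')
def crop(c,u,v,r=32): return cv2.resize(c['img'][v-r:v+r,u-r:u+r],(256,256),interpolation=cv2.INTER_CUBIC)
a=np.hstack([crop(c,187,237),crop(c,296,253),crop(c,374,157)]);b=np.hstack([crop(s,355,200),crop(c,180,166),crop(c,282,150)])
im=np.vstack([a,b]); im=np.clip(im.astype(float)*1.8,0,255).astype(np.uint8); cv2.imwrite('pics/crop.png',im)
g=c['img'].max(2); print(g[212:262:3,160:214:3])
```

```text
[[180 181 177 179 181 180 177 179 179 181 174 159 152 165 175 178 179 181]
 [179 180 184 182 173 171  92 129 170 160 144 127  69  66 100 157 176 178]
 [182 184  90  53  50  48  48  47  43  42  44  51  45  48  47  50 164 167]
 [177 179  79  45  46  45  46  45  47  44  49  45  47  46  45  48 161 167]
 [157 154  73  46  44  45  42  44  37  39  43  45  46  51  47  43 151 161]
 [150 153  82  52  46  43  36  26  52  84 104  47  48  49  45  45 140 152]
 [158 156  86  43  45  41  32  63 157 173 174 158  44  44  45  40 143 153]
 [164 162  95  44  46  31  49 145 175 171 176 177  57  46  44  43 150 164]
 [166 162 108  43  45  29  55 169 174 171 176 171  52  44  44  38 148 165]
 [166 167 108  52  45  42  44 162 174 172 177 148  46  46  45  29 148 169]
 [165 166 116  42  46  41  31 105 176 174 165  57  45  41  42  34 148 168]
 [165 163 113  43  43  42  45  46  82  75  46  45  47  43  48  37 128 165]
 [158 159 114  45  45  44  43  45  46  47  47  50  45  47  45  31 127 165]
 [155 159 119  47  44  48  38  42  41  44  43  43  44  46  49  36 106 160]
 [167 165 128  46  49  42  40  45  53  62  71  90  97  87 114 111 152 167]
 [164 164 164 163 156 161 168 101 169 177 178 179 167  73 159 148 166 163]
 [164 167 165 166 166 164 168  97 172 172 168 166 168 149 153 141 163 165]]
```

View pics/crop.png

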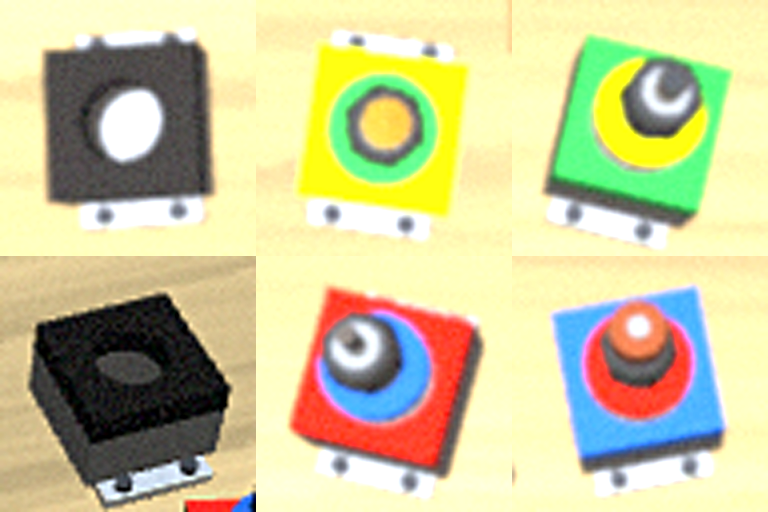

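Run:
```python
from h import *
c=env.read_camera('top')
print('black',cast(c,(185.6,235.6),.055))
V=c['img'].max(2)
# black top + hole
m=np.zeros(V.shape,np.uint8); m[205:253,160:214]=((V<60)[205:253,160:214])*255
cn=max(cv2.findContours(m,cv2.RETR_EXTERNAL,cv2.CHAIN_APPROX_NONE)[0],key=cv2.contourArea)[:,0]
r=cv2.minAreaRect(np.array([cast(c,p,.055)[:2]*1000 for p in cn],np.float32));print('black rect (incl side)',r)
for ring,(u,v) in {'blue':(180,166),'red':(282,150),'yellow':(374,157),'green':(296,253)}.items():
    m=mask(c['img'],ring); w=np.zeros_like(m); w[v-17:v+17,u-17:u+17]=255; m&=w
    m=cv2.morphologyEx(m,cv2.MORPH_OPEN,np.ones((2,2),np.uint8))
    cs=np.argwhere(m)[:,::-1]
    for z in(.074,.06):
        P=np.array([cast(c,p,z)[:2] for p in cs],np.float32)*1000
        cc=cv2.minEnclosingCircle(P); print(ring,z,len(P),np.round(cc[0],1),round(cc[1],1))
    P=cast(c,(383,241),.025);
print('tray',P)
```

```text
black [0.46160817 0.18447379 0.055     ]
black rect (incl side) ((464.8688049316406, 182.93093872070312), (70.35075378417969, 73.40238952636719), 2.9614453315734863)
blue 0.074 211 [597.  200.3] 23.8
blue 0.06 211 [600.1 203.3] 24.2
red 0.074 241 [633.4   6.3] 24.9
red 0.06 241 [637.1   6.3] 25.2
yellow 0.074 238 [ 621.4 -173.3] 24.8
yellow 0.06 238 [ 624.8 -175.9] 25.2Traceback (most recent call last):
  File "<stdin>", line 15, in <module>
cv2.error: OpenCV(4.12.0) /io/opencv/modules/imgproc/src/shapedescr.cpp:201: error: (-215:Assertion failed) count >= 0 && (depth == CV_32F || depth == CV_32S) in function 'minEnclosingCircle'
```

Pots on the world plane, checked against the ring centres to within 3 mm:

| Pot | x (mm) | y (mm) |
|---|---|---|
| red | 599 | 203 |
| blue | 636 | 8 |
| green | 622 | -171 |
| yellow | 433 | -23 |
| black | 463 | 184 |

I'll turn to yaw 180 (tool x = -X, tool y = +Y, tool z = down) and go over the red pot.

Call:
drive_tool(
  commands=[
    [0,0,0,0,0,-5.54,1],
    [0,0,0,0,0,-5.54,1],
    [0,0,0,0,0,-5.54,1],
    [0,0,0,0,0,-5.54,1],
    [-2.2,-2.5,0,0,0,0,1],
    [-2.2,-2.5,0,0,0,0,1],
    [-2.2,-2.5,0,0,0,0,1],
    [-2.2,-2.5,0,0,0,0,1],
    [-2.2,-2.5,0,0,0,0,1],
    [-2.2,-2.5,0,0,0,0,1],
    [-2.2,-2.5,0,0,0,0,1],
    [-2.2,-2.5,0,0,0,0,1],
    [-2.2,-2.5,0,0,0,0,1],
    [-2.2,-2.5,0,0,0,0,1],
    [-2.2,-2.5,0,0,0,0,1],
    [-2.2,-2.5,0,0,0,0,1],
    [-2.2,-2.5,0,0,0,0,1],
    [-2.2,-2.5,0,0,0,0,1],
    [-2.2,-2.5,0,0,0,0,1],
    [-2.2,-2.5,0,0,0,0,1],
  ],
  force=30,
)

```text
time_s: 2.07
tool_pos: [0.5981, 0.2007, 0.2925]
tool_rot: [180.0, 0.0, -180.0]
force: [0.3, 0.5, -0.6]
grip_width: 0.0873
```

Call:
drive_tool(
  commands=[
    [0,0,0,0,0,0,1],
    [0,0,0,0,0,0,1],
  ],
)

```text
time_s: 2.23
tool_pos: [0.5985, 0.1991, 0.2921]
tool_rot: [-179.9, 0.0, 179.7]
force: [-0.1, 0.3, -0.2]
grip_width: 0.0873
```

Run:
```python
from h import *
o=env.get_obs(); print(o['tool_pos'],o['tool_rot'],o['qpos'])
c=env.read_camera('wrist'); im=c['img'].copy()
for P in [(.599,.203,.055),(.599,.203,.1),(.599,.203,.135)]:
    p=proj(c,P); print(p); cv2.circle(im,tuple(int(round(x)) for x in p),3,(255,0,255),-1)
cv2.imwrite('pics/w1.png',im)
```

```text
[0.59853496 0.19906733 0.29210671] [-1.79942675e+02  1.66756802e-02  1.79701938e+02] [-30.24907018  15.97680208  11.59284863  86.58531149  -3.18352102
  77.76929027  71.28463296]
[283.70890156 198.14542129]
[284.24309365 207.59669853]
[284.78206927 217.13260916]
```

View pics/w1.png

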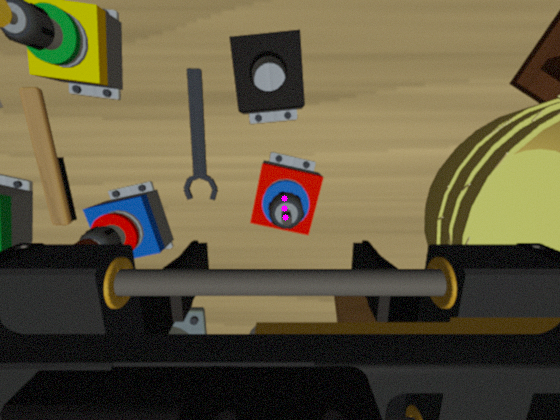

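```bash
python3 - <<'E'
from h import *
c=env.read_camera('wrist')
def rect(m,box,z=.055):
    w=np.zeros_like(m); w[box[1]:box[3],box[0]:box[2]]=255; m=m&w
    m=cv2.morphologyEx(m,cv2.MORPH_OPEN,np.ones((3,3),np.uint8))
    cs=np.argwhere(m)[:,::-1]; P=np.array([cast(c,p,z)[:2] for p in cs],np.float32)*1000
    r=cv2.minAreaRect(P); print(np.round(r[0],1),np.round(r[1],1),round(r[2],1),len(P),'enclosing circ',np.round(cv2.minEnclosingCircle(P)[0],1),cv2.minEnclosingCircle(P)[1])
rect(mask(c['img'],'red'),(245,150,330,240))
rect(mask(c['img'],'yellow'),(25,0,125,90))
V=c['img'].max(2); rect(((V>120)*255).astype(np.uint8),(245,50,292,98))
rect(((V<60)*255).astype(np.uint8),(225,25,310,115))
rect(mask(c['img'],'blue'),(250,170,325,230),.074)
t=env.read_camera('top')
for n,p in dict(holebright=None).items(): pass
E
python3 - <<'E'
import cv2
i=cv2.imread('pics/w1.png'); cv2.imwrite('pics/w1c.png',cv2.resize(i[20:250,220:340],None,fx=2.6,fy=2.6,interpolation=2))
E
```

```text
[600.4 205.4] [70.2 72.6] 77.2 1728 enclosing circ [600.1 205.7] 49.038021087646484
[434.6 -21.7] [72.8 73. ] 82.7 2436 enclosing circ [434.2 -21.7] 50.16239547729492
[469.3 188.4] [30.5 25. ] 89.9 645 enclosing circ [471.4 188.3] 15.868932723999023
[465.6 186.7] [73.4 70. ] 4.7 4381 enclosing circ [464.3 187. ] 49.274986267089844
[588.5 206.9] [41.8 18.9] 89.9 106 enclosing circ [596.7 206.9] 20.9428768157959
```

View pics/w1c.png

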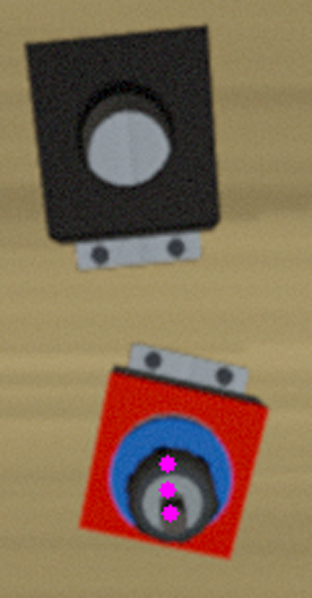

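Call:
drive_tool(
  commands=[
    [-0.15,0.5,1,0,0,0,1],
    [0,0,2,0,0,0,1],
    [0,0,2,0,0,0,1],
    [0,0,2,0,0,0,1],
    [0,0,0,0,0,0,1],
    [0,0,0,0,0,0,1],
  ],
)

```text
time_s: 2.88
tool_pos: [0.5974, 0.2082, 0.2209]
tool_rot: [-180.0, -0.2, -179.9]
force: [0.4, -0.1, 1.0]
grip_width: 0.0874
```

Run:
```python
from h import *
o=env.get_obs(); print(o['tool_pos'],o['tool_rot'],o['force'])
for n in('wrist','scene'):
    c=env.read_camera(n); im=c['img'].copy()
    p=proj(c,(.6,.204,.135)); cv2.circle(im,tuple(int(round(x)) for x in p),3,(255,0,255),-1)
    cv2.imwrite(f'pics/{n}2.png',im)
```

```text
[0.59741299 0.20815246 0.22085588] [-1.79958530e+02 -1.66420223e-01 -1.79885282e+02] [ 0.38071107 -0.14611669  0.97442719]
```

View pics/wrist2.png

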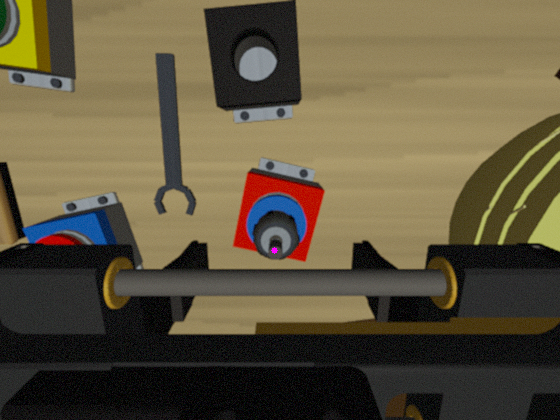

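View pics/scene2.png

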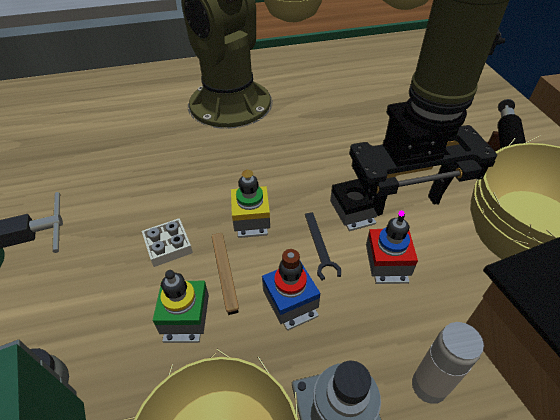

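Call:
drive_tool(
  commands=[
    [-0.2,-0.3,1,0,0,0,1],
    [0,0,1.5,0,0,0,1],
    [0,0,1.5,0,0,0,1],
    [0,0,1.5,0,0,0,1],
    [0,0,1,0,0,0,1],
    [0,0,0.5,0,0,0,1],
    [0,0,0,0,0,0,1],
    [0,0,0,0,0,0,0.3],
    [0,0,0,0,0,0,0],
    [0,0,0,0,0,0,0],
    [0,0,0,0,0,0,0],
    [0,0,0,0,0,0,0],
    [0,0,0,0,0,0,0],
  ],
  force=30,
)

```text
time_s: 4.07
tool_pos: [0.6009, 0.2041, 0.1527]
tool_rot: [180.0, 0.0, -180.0]
force: [0.1, 0.2, -0.2]
grip_width: 0.055
```

Call:
drive_tool(
  commands=[
    [0,0,0,0,0,0,0],
    [0,0,0,0,0,0,0],
  ],
)

```text
time_s: 4.23
tool_pos: [0.6007, 0.204, 0.1524]
tool_rot: [180.0, 0.0, -180.0]
force: [0.4, -0.2, 0.6]
grip_width: 0.0413
```

Run:
```python
from h import *
o=env.get_obs(); print(o['tool_pos'],o['tool_rot'],o['force'])
for n in('wrist','scene'):
    c=env.read_camera(n); cv2.imwrite(f'pics/{n}3.png',c['img'])
```

```text
[0.6007286  0.20399936 0.15237254] [ 1.79995134e+02  7.55017978e-03 -1.79997975e+02] [ 0.39594966 -0.19909006  0.60275605]
```

View pics/scene3.png

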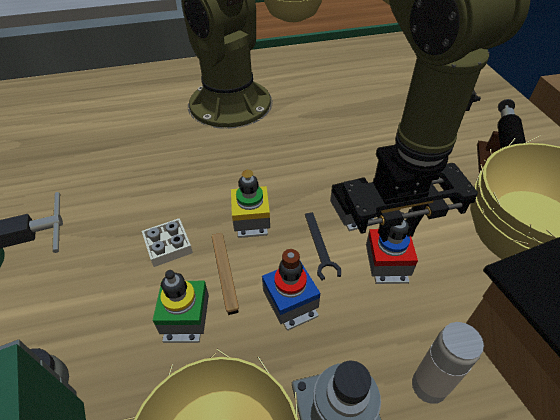

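Call:
drive_tool(
  commands=[
    [0,0,0,0,0,0,0],
    [0,0,0,0,0,0,0],
    [0,0,0,0,0,0,0],
    [0,0,0,0,0,0,0],
    [0,0,-0.5,0,0,0,0],
    [0,0,-1,0,0,0,0],
    [0,0,-1,0,0,0,0],
    [0,0,0,0,0,0,0],
    [0,0,0,0,0,0,0],
  ],
)

```text
time_s: 5.08
tool_pos: [0.6014, 0.2038, 0.1785]
tool_rot: [180.0, 0.1, 180.0]
force: [0.8, -0.4, -5.0]
grip_width: 0.034
```

Call:
drive_tool(
  commands=[
    [0,0,-1.5,0,0,0,0],
    [0,0,-2,0,0,0,0],
    [0,0,-1,0,0,0,0],
    [1.2,-0.25,0,0,0,0,0],
    [2.5,-0.4,0,0,0,0,0],
    [3,-0.4,0,0,0,0,0],
    [3,-0.4,0,0,0,0,0],
    [2.5,-0.3,0,0,0,0,0],
    [1.5,-0.1,0,0,0,0,0],
    [0,0,0,0,0,0,0],
    [0,0,0,0,0,0,0],
    [0,0,0,0,0,0,0],
    [0,0,0,0,0,0,0],
  ],
)

```text
time_s: 6.17
tool_pos: [0.4646, 0.1854, 0.2224]
tool_rot: [180.0, 0.1, 180.0]
force: [-0.3, 0.4, -4.0]
grip_width: 0.0341
```

Run:
```python
from h import *
o=env.get_obs(); print(o['tool_pos'],o['tool_rot'],o['force'],o['grip_width'])
for n in('wrist','scene'):
    c=env.read_camera(n); im=c['img']
    if n=='scene': im=np.hstack([im,]);im=cv2.resize(im[100:300,250:450],None,fx=2.7,fy=2.7,interpolation=2)
    cv2.imwrite(f'pics/{n}4.png',im)
```

```text
[0.46462336 0.18541174 0.22242971] [1.79991824e+02 5.46494362e-02 1.79966055e+02] [-0.33066775  0.37880849 -3.97715954] 0.034076681380028916
```

View pics/scene4.png

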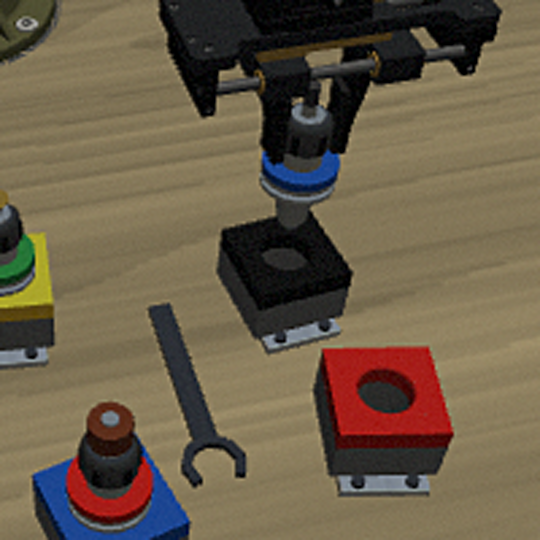

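View pics/wrist4.png

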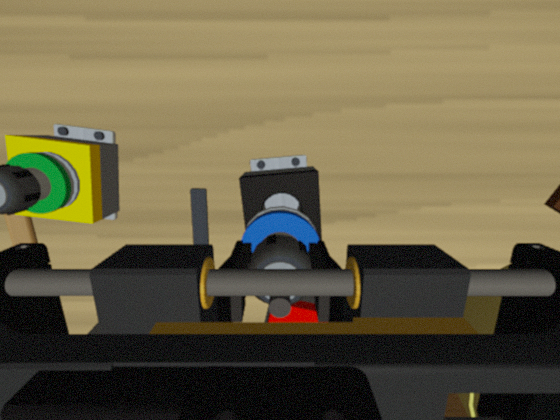

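The blue tool hangs upright over the black pot. Lowering it and watching the force.

Call:
drive_tool(
  commands=[
    [0,0,1,0,0,0,0],
    [0,0,1,0,0,0,0],
    [0,0,1,0,0,0,0],
    [0,0,1,0,0,0,0],
    [0,0,0,0,0,0,0],
    [0,0,0,0,0,0,0],
  ],
)

```text
time_s: 6.77
tool_pos: [0.4631, 0.1852, 0.181]
tool_rot: [-179.9, -0.1, 180.0]
force: [0.4, 0.3, -4.3]
grip_width: 0.0341
```

Call:
drive_tool(
  commands=[
    [0,0,1,0,0,0,0],
    [0,0,1,0,0,0,0],
    [0,0,0.7,0,0,0,0],
    [0,0,0,0,0,0,0],
    [0,0,0,0,0,0,0],
  ],
)

```text
time_s: 7.18
tool_pos: [0.4633, 0.1853, 0.1545]
tool_rot: [-180.0, -0.1, 180.0]
force: [0.3, 0.2, -4.0]
grip_width: 0.0339
```

Call:
drive_tool(
  commands=[
    [0,0,0.2,0,0,0,0],
    [0,0,0.1,0,0,0,0],
    [0,0,0,0,0,0,0],
    [0,0,0,0,0,0,0],
  ],
)

```text
time_s: 7.52
tool_pos: [0.4639, 0.1856, 0.1525]
tool_rot: [180.0, 0.0, -180.0]
force: [0.3, -0.1, -3.3]
grip_width: 0.034
```

Call:
drive_tool(
  commands=[
    [0,0,0.15,0,0,0,0],
    [0,0,0,0,0,0,0],
    [0,0,0,0,0,0,0],
  ],
)

```text
time_s: 7.77
tool_pos: [0.464, 0.1857, 0.1523]
tool_rot: [180.0, 0.0, -180.0]
force: [-3.7, -1.2, 4.8]
grip_width: 0.0338
```

Seated (force went from -3.3 to +4.8 at z 0.152). Releasing, then going over the blue pot.

Call:
drive_tool(
  commands=[
    [0,0,0,0,0,0,1],
    [0,0,0,0,0,0,1],
    [0,0,0,0,0,0,1],
    [0,0,0,0,0,0,1],
    [0,0,-1,0,0,0,1],
    [0,0,-2,0,0,0,1],
    [0,0,-3,0,0,0,1],
    [0,0,-3,0,0,0,1],
    [-1.4,-1.5,0,0,0,0,1],
    [-2.4,-2.5,0,0,0,0,1],
    [-2.4,-2.5,0,0,0,0,1],
    [-2.4,-2.5,0,0,0,0,1],
    [-2.4,-2.5,0,0,0,0,1],
    [-2.4,-2.5,0,0,0,0,1],
    [-2.4,-2.5,0,0,0,0,1],
    [-1.4,-1.2,0,0,0,0,1],
    [0,0,0,0,0,0,1],
    [0,0,0,0,0,0,1],
    [0,0,0,0,0,0,1],
    [0,0,0,0,0,0,1],
  ],
)

```text
time_s: 9.43
tool_pos: [0.6352, 0.0102, 0.241]
tool_rot: [179.9, -0.0, -179.9]
force: [-0.1, -1.2, -0.2]
grip_width: 0.0868
```

```bash
cat >> h.py <<'E'
def rect(c,m,box,z=.055):
    w=np.zeros_like(m); w[box[1]:box[3],box[0]:box[2]]=255; m=m&w
    m=cv2.morphologyEx(m,cv2.MORPH_OPEN,np.ones((3,3),np.uint8))
    cs=np.argwhere(m)[:,::-1]; P=np.array([cast(c,p,z)[:2] for p in cs],np.float32)*1000
    r=cv2.minAreaRect(P); print(np.round(r[0],1),np.round(r[1],1),round(r[2],1),len(P),'circ',np.round(cv2.minEnclosingCircle(P)[0],1))
E
python3 - <<'E'
from h import *
o=env.get_obs(); print(o['tool_pos'],o['tool_rot'],o['force'],o['grip_width'])
for n in('wrist','scene'):
    c=env.read_camera(n); im=c['img'].copy()
    p=proj(c,(.637,.0085,.135)); cv2.circle(im,tuple(int(round(x)) for x in p),2,(255,0,255),-1)
    p=proj(c,(.6,.204,.055)); cv2.circle(im,tuple(int(round(x)) for x in p),2,(255,255,0),-1)
    cv2.imwrite(f'pics/{n}5.png',im)
    if n=='wrist': rect(c,mask(c['img'],'blue'),(180,120,380,255))
E
```

```text
[0.63515412 0.01015243 0.24101943] [ 1.79938246e+02 -1.29107494e-02 -1.79880248e+02] [-0.05723195 -1.19238409 -0.19460814] 0.08684940926238344
[636.8   9.5] [72.  67.4] 11.9 362 circ [637.6   9. ]
```

View pics/wrist5.png

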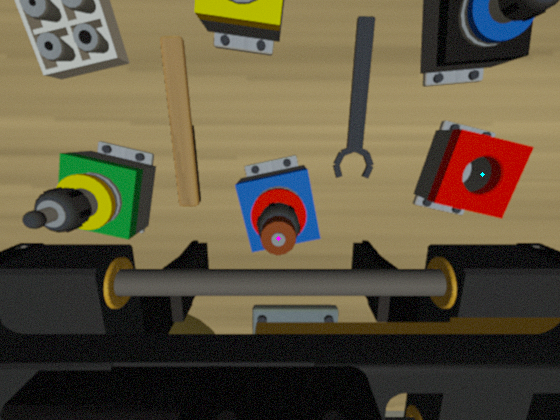

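View pics/scene5.png

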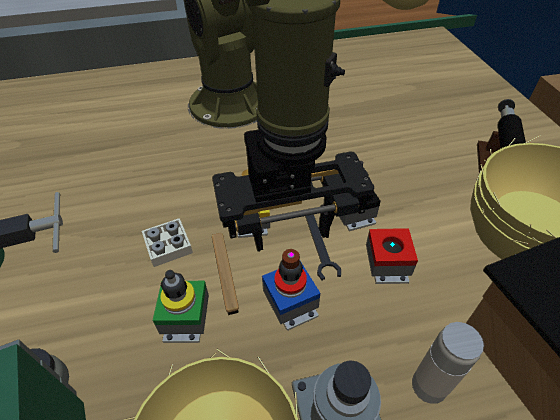

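Call:
drive_tool(
  commands=[
    [-0.1,0,1.5,0,0,0,1],
    [0,0,2,0,0,0,1],
    [0,0,2,0,0,0,0.7],
    [0,0,2,0,0,0,0.7],
    [0,0,1,0,0,0,0.7],
    [0,0,0.4,0,0,0,0.7],
    [0,0,0,0,0,0,0.7],
    [0,0,0,0,0,0,0],
    [0,0,0,0,0,0,0],
    [0,0,0,0,0,0,0],
    [0,0,0,0,0,0,0],
    [0,0,0,0,0,0,0],
    [0,0,0,0,0,0,0],
    [0,0,0,0,0,0,0],
    [0,0,0,0,0,0,0],
  ],
)

```text
time_s: 10.78
tool_pos: [0.6371, 0.0088, 0.1525]
tool_rot: [180.0, 0.1, -180.0]
force: [-0.9, 0.9, 3.7]
grip_width: 0.0343
```

Call:
drive_tool(
  commands=[
    [0,0,0,0,0,0,0],
    [0,0,-1,0,0,0,0],
    [0,0,-2,0,0,0,0],
    [0,0,-2,0,0,0,0],
    [0,0,-2,0,0,0,0],
    [0.3,1.5,0,0,0,0,0],
    [0.6,3,0,0,0,0,0],
    [0.6,3,0,0,0,0,0],
    [0.6,3,0,0,0,0,0],
    [0.6,3,0,0,0,0,0],
    [0.6,3,0,0,0,0,0],
    [0.4,2,0,0,0,0,0],
    [0,1,0,0,0,0,0],
    [0,0,0,0,0,0,0],
    [0,0,0,0,0,0,0],
    [0,0,0,0,0,0,0],
    [0,0,0,0,0,0,0],
  ],
)

```text
time_s: 12.2
tool_pos: [0.6005, 0.2004, 0.2217]
tool_rot: [-179.9, 0.0, 179.8]
force: [0.7, 0.4, -4.2]
grip_width: 0.0339
```

Call:
drive_tool(
  commands=[
    [0,0,0,0,0,0,0],
    [0,0,0,0,0,0,0],
    [0,0,0,0,0,0,0],
  ],
)

```text
time_s: 12.45
tool_pos: [0.5999, 0.2027, 0.2219]
tool_rot: [-180.0, 0.0, 179.9]
force: [-0.4, 0.3, -3.5]
grip_width: 0.034
```

Run:
```python
from h import *
for n in('scene',):
    c=env.read_camera(n); im=cv2.resize(c['img'][130:330,280:480],None,fx=2.7,fy=2.7,interpolation=2)
    cv2.imwrite(f'pics/{n}6.png',im)
```

```text
(no output)
```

View pics/scene6.png

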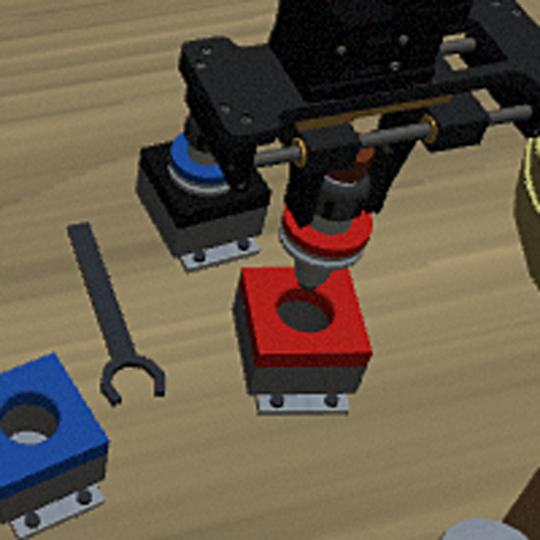

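Call:
drive_tool(
  commands=[
    [0,0,1,0,0,0,0],
    [0,0,1,0,0,0,0],
    [0,0,1,0,0,0,0],
    [0,0,1,0,0,0,0],
    [0,0,1,0,0,0,0],
    [0,0,1,0,0,0,0],
    [0,0,0.7,0,0,0,0],
    [0,0,0,0,0,0,0],
    [0,0,0,0,0,0,0],
  ],
)

```text
time_s: 13.25
tool_pos: [0.5996, 0.2035, 0.1544]
tool_rot: [-180.0, -0.0, -180.0]
force: [-0.8, 0.2, -4.4]
grip_width: 0.0342
```

Call:
drive_tool(
  commands=[
    [0,0,0.2,0,0,0,0],
    [0,0,0.1,0,0,0,0],
    [0,0,0.1,0,0,0,0],
    [0,0,0,0,0,0,0],
    [0,0,0,0,0,0,0],
  ],
)

```text
time_s: 13.67
tool_pos: [0.6, 0.2036, 0.1521]
tool_rot: [180.0, 0.1, 180.0]
force: [-3.1, -0.4, 4.1]
grip_width: 0.0341
```

Call:
drive_tool(
  commands=[
    [0,0,0,0,0,0,0.8],
    [0,0,0,0,0,0,0.8],
    [0,0,0,0,0,0,0.8],
    [0,0,0,0,0,0,0.8],
    [0,0,-1,0,0,0,0.8],
    [0,0,-2,0,0,0,0.8],
    [0,0,-3,0,0,0,0.8],
    [0,0,-3,0,0,0,0.8],
    [1.6,-0.2,0,0,0,0,0.8],
    [3,-0.4,0,0,0,0,0.8],
    [3,-0.4,0,0,0,0,0.8],
    [3,-0.4,0,0,0,0,0.8],
    [2,-0.3,0,0,0,0,0.8],
    [1,-0.1,0,0,0,0,0.8],
    [0,0,0,0,0,0,0.8],
    [0,0,0,0,0,0,0.8],
    [0,0,0,0,0,0,0.8],
    [0,0,0,0,0,0,0.8],
  ],
)

```text
time_s: 15.17
tool_pos: [0.465, 0.1855, 0.2409]
tool_rot: [-180.0, 0.0, 180.0]
force: [0.5, -0.8, -0.2]
grip_width: 0.0695
```

Run:
```python
from h import *
a=[env.read_camera(n)['img'] for n in('wrist','scene')]
cv2.imwrite('pics/p7.png',cv2.resize(np.hstack(a),(800,300),interpolation=cv2.INTER_AREA))
```

```text
(no output)
```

View pics/p7.png

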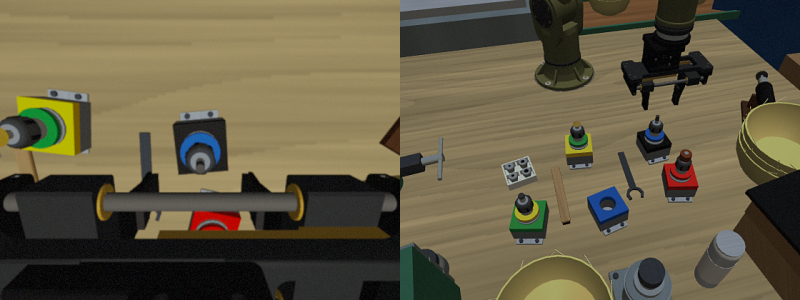

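The red tool stands seated in the red pot, at about (682,165) in the right half. The blue tool stands in the black pot and is centred between the fingers. Picking it up.

Call:
drive_tool(
  commands=[
    [0,0,1.5,0,0,0,0.8],
    [0,0,2,0,0,0,0.8],
    [0,0,2,0,0,0,0.7],
    [0,0,2,0,0,0,0.7],
    [0,0,1,0,0,0,0.7],
    [0,0,0.4,0,0,0,0.7],
    [0,0,0,0,0,0,0.7],
    [0,0,0,0,0,0,0],
    [0,0,0,0,0,0,0],
    [0,0,0,0,0,0,0],
    [0,0,0,0,0,0,0],
    [0,0,0,0,0,0,0],
    [0,0,0,0,0,0,0],
    [0,0,0,0,0,0,0],
  ],
)

```text
time_s: 16.43
tool_pos: [0.464, 0.1857, 0.1524]
tool_rot: [180.0, 0.1, -180.0]
force: [-0.5, -0.6, 3.5]
grip_width: 0.034
```

Call:
drive_tool(
  commands=[
    [0,0,0,0,0,0,0],
    [0,0,-1,0,0,0,0],
    [0,0,-2,0,0,0,0],
    [0,0,-2,0,0,0,0],
    [0,0,-2,0,0,0,0],
    [-1.3,-1.5,0,0,0,0,0],
    [-2.5,-2.5,0,0,0,0,0],
    [-2.5,-2.5,0,0,0,0,0],
    [-2.5,-2.5,0,0,0,0,0],
    [-2.5,-2.5,0,0,0,0,0],
    [-2.5,-2.5,0,0,0,0,0],
    [-2.5,-2.5,0,0,0,0,0],
    [-1,-1.2,0,0,0,0,0],
    [0,0,0,0,0,0,0],
    [0,0,0,0,0,0,0],
    [0,0,0,0,0,0,0],
    [0,0,0,0,0,0,0],
    [0,0,0,0,0,0,0],
    [0,0,0,0,0,0,0],
  ],
)

```text
time_s: 18.02
tool_pos: [0.6363, 0.0097, 0.2219]
tool_rot: [180.0, -0.0, -179.9]
force: [-0.6, 0.1, -3.7]
grip_width: 0.0339
```

Run:
```python
from h import *
a=[env.read_camera(n)['img'] for n in('wrist','scene')]
cv2.imwrite('pics/p8.png',cv2.resize(np.hstack(a),(800,300),interpolation=cv2.INTER_AREA))
```

```text
(no output)
```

View pics/p8.png

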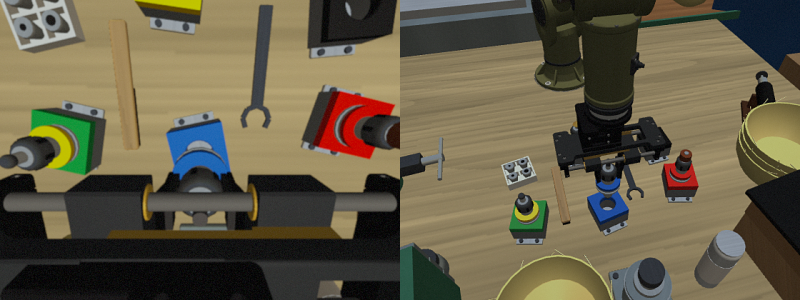

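The blue tool hangs upright above the empty blue pot. Lowering.

Call:
drive_tool(
  commands=[
    [0,0,1,0,0,0,0],
    [0,0,1,0,0,0,0],
    [0,0,1,0,0,0,0],
    [0,0,1,0,0,0,0],
    [0,0,1,0,0,0,0],
    [0,0,1,0,0,0,0],
    [0,0,0.7,0,0,0,0],
    [0,0,0,0,0,0,0],
    [0,0,0,0,0,0,0],
  ],
)

```text
time_s: 18.87
tool_pos: [0.6366, 0.0084, 0.1544]
tool_rot: [-180.0, -0.0, 180.0]
force: [0.3, -0.4, -3.2]
grip_width: 0.0338
```

Call:
drive_tool(
  commands=[
    [0,0,0.2,0,0,0,0],
    [0,0,0.1,0,0,0,0],
    [0,0,0.1,0,0,0,0],
    [0,0,0,0,0,0,0],
    [0,0,0,0,0,0,0],
  ],
)

```text
time_s: 19.28
tool_pos: [0.6371, 0.0084, 0.1521]
tool_rot: [180.0, 0.1, 180.0]
force: [-2.3, -0.4, 4.8]
grip_width: 0.034
```

Seated. On to the green pot, which holds the yellow tool.

Call:
drive_tool(
  commands=[
    [0,0,0,0,0,0,0.8],
    [0,0,0,0,0,0,0.8],
    [0,0,0,0,0,0,0.8],
    [0,0,0,0,0,0,0.8],
    [0,0,-1,0,0,0,0.8],
    [0,0,-2,0,0,0,0.8],
    [0,0,-3,0,0,0,0.8],
    [0,0,-3,0,0,0,0.8],
    [0,-2,0,0,0,0,0.8],
    [0.3,-3,0,0,0,0,0.8],
    [0.3,-3,0,0,0,0,0.8],
    [0.3,-3,0,0,0,0,0.8],
    [0.3,-3,0,0,0,0,0.8],
    [0.3,-3,0,0,0,0,0.8],
    [0,-1,0,0,0,0,0.8],
    [0,0,0,0,0,0,0.8],
    [0,0,0,0,0,0,0.8],
    [0,0,0,0,0,0,0.8],
    [0,0,0,0,0,0,0.8],
    [0,0,0,0,0,0,0.8],
  ],
)

```text
time_s: 20.95
tool_pos: [0.6223, -0.1692, 0.2407]
tool_rot: [179.9, 0.0, -179.8]
force: [0.8, -1.0, -0.2]
grip_width: 0.0697
```

Run:
```python
from h import *
print(env.get_obs()['qpos'])
c=env.read_camera('wrist');w=c['img'].copy()
rect(c,mask(w,'green'),(180,100,380,255))
for z,co in((.055,(255,255,0)),(.135,(255,0,255))):
    p=proj(c,(.622,-.1715,z)); cv2.circle(w,tuple(int(round(x)) for x in p),2,co,-1)
a=[w,env.read_camera('scene')['img']]
cv2.imwrite('pics/p9.png',cv2.resize(np.hstack(a),(800,300),interpolation=cv2.INTER_AREA))
cv2.imwrite('pics/p9w.png',w)
```

```text
[ -7.70019129  20.37599128  26.129563    88.76206451  -9.27957124
  73.02103474 109.91123946]
[ 623.1 -171.3] [69.6 71.9] 76.6 2186 circ [ 623.5 -171.7]
```

View pics/p9.png

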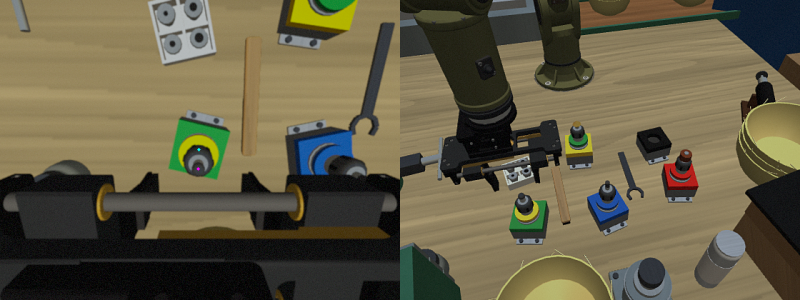

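View pics/p9w.png

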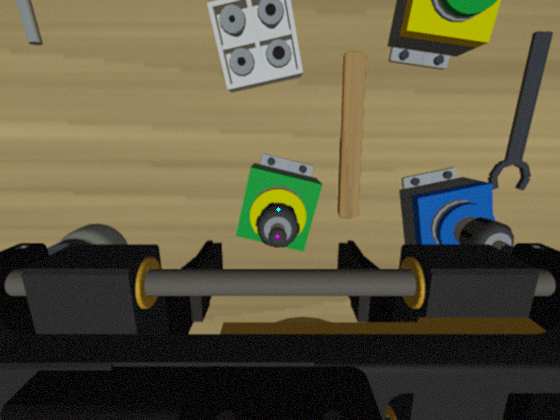

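The yellow tool in the green pot is centred; the wrist view gives (623,-171). Picking it up.

Call:
drive_tool(
  commands=[
    [0,0,1.5,0,0,0,0.8],
    [0,0,2,0,0,0,0.8],
    [0,0,2,0,0,0,0.7],
    [0,0,2,0,0,0,0.7],
    [0,0,1,0,0,0,0.7],
    [0,0,0.4,0,0,0,0.7],
    [0,0,0,0,0,0,0.7],
    [0,0,0,0,0,0,0],
    [0,0,0,0,0,0,0],
    [0,0,0,0,0,0,0],
    [0,0,0,0,0,0,0],
    [0,0,0,0,0,0,0],
    [0,0,0,0,0,0,0],
    [0,0,0,0,0,0,0],
  ],
)

```text
time_s: 22.22
tool_pos: [0.6221, -0.1712, 0.1525]
tool_rot: [180.0, 0.1, -180.0]
force: [-0.6, 1.2, 3.7]
grip_width: 0.0343
```

Call:
drive_tool(
  commands=[
    [0,0,0,0,0,0,0],
    [0,0,-1,0,0,0,0],
    [0,0,-2,0,0,0,0],
    [0,0,-2,0,0,0,0],
    [0,0,-2,0,0,0,0],
    [0.7,1.5,0,0,0,0,0],
    [1.3,3,0,0,0,0,0],
    [1.3,3,0,0,0,0,0],
    [1.3,3,0,0,0,0,0],
    [1.3,3,0,0,0,0,0],
    [1.3,3,0,0,0,0,0],
    [1.3,3,0,0,0,0,0],
    [1.3,3,0,0,0,0,0],
    [1.3,3,0,0,0,0,0],
    [1.3,3,0,0,0,0,0],
    [1.3,3,0,0,0,0,0],
    [1.3,3,0,0,0,0,0],
    [0.8,1.15,0,0,0,0,0],
    [0,0,0,0,0,0,0],
    [0,0,0,0,0,0,0],
  ],
)

```text
time_s: 23.88
tool_pos: [0.463, 0.1851, 0.2213]
tool_rot: [-179.9, -0.0, -179.9]
force: [0.4, 0.2, -3.0]
grip_width: 0.0342
```

Call:
drive_tool(
  commands=[
    [0,0,0,0,0,0,0],
    [0,0,0,0,0,0,0],
    [0,0,0,0,0,0,0],
    [0,0,0,0,0,0,0],
  ],
)

```text
time_s: 24.22
tool_pos: [0.4641, 0.184, 0.2217]
tool_rot: [-180.0, -0.0, 179.9]
force: [0.9, 0.2, -4.2]
grip_width: 0.0343
```

Run:
```python
from h import *
a=[env.read_camera(n)['img'] for n in('wrist','scene')]
cv2.imwrite('pics/p10.png',cv2.resize(np.hstack(a),(800,300),interpolation=cv2.INTER_AREA))
```

```text
(no output)
```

View pics/p10.png

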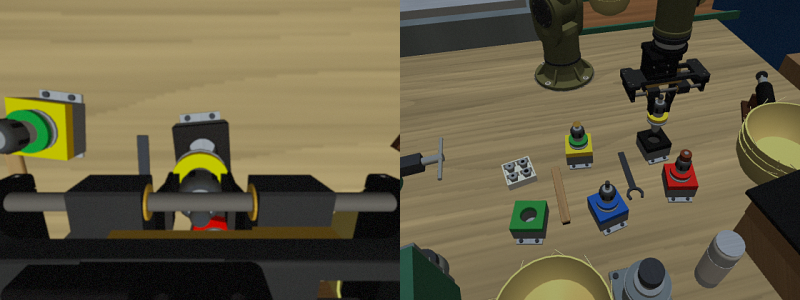

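The yellow tool is upright over the black pot. Lowering.

Call:
drive_tool(
  commands=[
    [0,0,1,0,0,0,0],
    [0,0,1,0,0,0,0],
    [0,0,1,0,0,0,0],
    [0,0,1,0,0,0,0],
    [0,0,1,0,0,0,0],
    [0,0,1,0,0,0,0],
    [0,0,0.7,0,0,0,0],
    [0,0,0,0,0,0,0],
    [0,0,0,0,0,0,0],
  ],
)

```text
time_s: 25.07
tool_pos: [0.4636, 0.1849, 0.1544]
tool_rot: [-180.0, -0.0, -180.0]
force: [-0.7, -0.1, -2.5]
grip_width: 0.0343
```

Call:
drive_tool(
  commands=[
    [0,0,0.2,0,0,0,0],
    [0,0,0.1,0,0,0,0],
    [0,0,0.1,0,0,0,0],
    [0,0,0,0,0,0,0],
    [0,0,0,0,0,0,0],
  ],
)

```text
time_s: 25.48
tool_pos: [0.4639, 0.1854, 0.1523]
tool_rot: [179.9, 0.0, -180.0]
force: [-3.3, 0.2, 5.6]
grip_width: 0.0343
```

Call:
drive_tool(
  commands=[
    [0,0,0,0,0,0,0.8],
    [0,0,0,0,0,0,0.8],
    [0,0,0,0,0,0,0.8],
    [0,0,0,0,0,0,0.8],
    [0,0,-1,0,0,0,0.8],
    [0,0,-2,0,0,0,0.8],
    [0,0,-3,0,0,0,0.8],
    [0,0,-3,0,0,0,0.8],
    [0,-2,0,0,0,0,0.8],
    [0.5,-3,0,0,0,0,0.8],
    [0.5,-3,0,0,0,0,0.8],
    [0.5,-3,0,0,0,0,0.8],
    [0.5,-3,0,0,0,0,0.8],
    [0.5,-3,0,0,0,0,0.8],
    [0.5,-2.75,0,0,0,0,0.8],
    [0,-1,0,0,0,0,0.8],
    [0,0,0,0,0,0,0.8],
    [0,0,0,0,0,0,0.8],
    [0,0,0,0,0,0,0.8],
    [0,0,0,0,0,0,0.8],
  ],
)

```text
time_s: 27.15
tool_pos: [0.434, -0.0209, 0.2408]
tool_rot: [180.0, 0.0, -179.8]
force: [0.9, 0.4, 0.2]
grip_width: 0.0698
```

Run:
```python
from h import *
o=env.get_obs(); print(o['tool_pos'],o['qpos'])
c=env.read_camera('wrist');w=c['img'].copy()
rect(c,mask(w,'yellow'),(180,100,380,255))
for z,co in((.055,(255,255,0)),(.135,(255,0,255))):
    p=proj(c,(.434,-.0223,z)); cv2.circle(w,tuple(int(round(x)) for x in p),2,co,-1)
s=env.read_camera('scene')['img']
cv2.imwrite('pics/p11.png',cv2.resize(np.hstack([w,s]),(800,300),interpolation=cv2.INTER_AREA))
t=env.read_camera('top'); 
m=mask(t['img'],'green'); rect(t,m,(345,125,405,195))
```

```text
[ 0.43397821 -0.02087585  0.24081224] [-24.81391045  -7.470417    22.48209284 116.63822276   3.02122531
  70.29325406  86.62943055]
[433.2 -22.1] [71.7 73.1] 82.8 2546 circ [433.2 -22. ]
[ 620.2 -179.9] [50.6 67.4] 78.4 194 circ [ 623.2 -180.3]
```

View pics/p11.png

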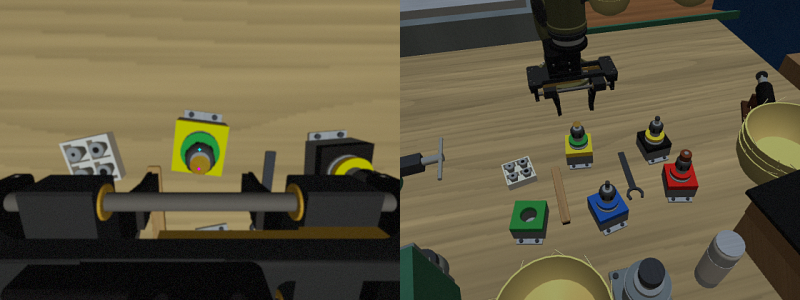

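The green tool in the yellow pot is centred (433,-22). The parked yellow tool stands in the black pot. The green-top reading from the top view is only a partial patch (arm in the way, 51x67 mm), so I'm discarding it. Picking the green tool.

Call:
drive_tool(
  commands=[
    [0,0,1.5,0,0,0,0.8],
    [0,0,2,0,0,0,0.8],
    [0,0,2,0,0,0,0.7],
    [0,0,2,0,0,0,0.7],
    [0,0,1,0,0,0,0.7],
    [0,0,0.4,0,0,0,0.7],
    [0,0,0,0,0,0,0.7],
    [0,0,0,0,0,0,0],
    [0,0,0,0,0,0,0],
    [0,0,0,0,0,0,0],
    [0,0,0,0,0,0,0],
    [0,0,0,0,0,0,0],
    [0,0,0,0,0,0,0],
    [0,0,0,0,0,0,0],
  ],
)

```text
time_s: 28.47
tool_pos: [0.4342, -0.0218, 0.1524]
tool_rot: [179.9, 0.1, -180.0]
force: [0.2, 2.9, 3.3]
grip_width: 0.034
```

Call:
drive_tool(
  commands=[
    [0,0,0,0,0,0,0],
    [0,0,-1,0,0,0,0],
    [0,0,-2,0,0,0,0],
    [0,0,-2,0,0,0,0],
    [0,0,-2,0,0,0,0],
    [-1.4,-1,0,0,0,0,0],
    [-2.5,-2,0,0,0,0,0],
    [-2.5,-2,0,0,0,0,0],
    [-2.5,-2,0,0,0,0,0],
    [-2.5,-2,0,0,0,0,0],
    [-2.5,-2,0,0,0,0,0],
    [-2.5,-2,0,0,0,0,0],
    [-1.5,-1,0,0,0,0,0],
    [-0.9,-0.9,0,0,0,0,0],
    [0,0,0,0,0,0,0],
    [0,0,0,0,0,0,0],
    [0,0,0,0,0,0,0],
    [0,0,0,0,0,0,0],
    [0,0,0,0,0,0,0],
  ],
)

```text
time_s: 30.05
tool_pos: [0.6212, -0.1706, 0.2219]
tool_rot: [180.0, -0.0, -179.9]
force: [-0.2, 0.2, -3.7]
grip_width: 0.0343
```

Run:
```python
from h import *
a=[env.read_camera(n)['img'] for n in('wrist','scene')]
cv2.imwrite('pics/p12.png',cv2.resize(np.hstack(a),(800,300),interpolation=cv2.INTER_AREA))
```

```text
(no output)
```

View pics/p12.png

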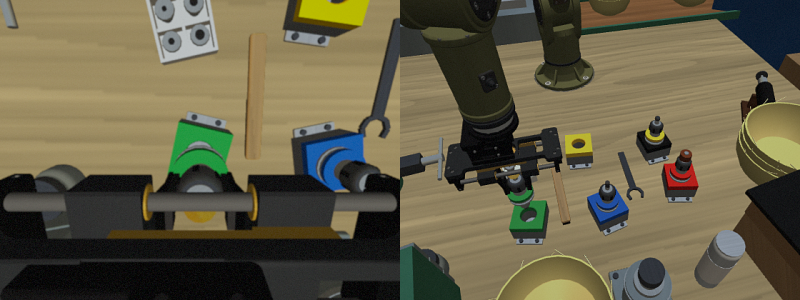

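The green tool is upright over the green pot. Lowering.

Call:
drive_tool(
  commands=[
    [0,0,1,0,0,0,0],
    [0,0,1,0,0,0,0],
    [0,0,1,0,0,0,0],
    [0,0,1,0,0,0,0],
    [0,0,1,0,0,0,0],
    [0,0,1,0,0,0,0],
    [0,0,0.7,0,0,0,0],
    [0,0,0,0,0,0,0],
    [0,0,0,0,0,0,0],
  ],
)

```text
time_s: 30.9
tool_pos: [0.6218, -0.1714, 0.1544]
tool_rot: [180.0, -0.0, -180.0]
force: [0.5, -0.1, -4.7]
grip_width: 0.0343
```

Call:
drive_tool(
  commands=[
    [0,0,0.2,0,0,0,0],
    [0,0,0.1,0,0,0,0],
    [0,0,0.1,0,0,0,0],
    [0,0,0,0,0,0,0],
    [0,0,0,0,0,0,0],
  ],
)

```text
time_s: 31.32
tool_pos: [0.6223, -0.1716, 0.1525]
tool_rot: [180.0, 0.1, -180.0]
force: [-2.1, 1.7, 5.5]
grip_width: 0.0339
```

Call:
drive_tool(
  commands=[
    [0,0,0,0,0,0,0.8],
    [0,0,0,0,0,0,0.8],
    [0,0,0,0,0,0,0.8],
    [0,0,0,0,0,0,0.8],
    [0,0,-1,0,0,0,0.8],
    [0,0,-2,0,0,0,0.8],
    [0,0,-3,0,0,0,0.8],
    [0,0,-3,0,0,0,0.8],
  ],
)

```text
time_s: 31.98
tool_pos: [0.6211, -0.1715, 0.2415]
tool_rot: [-180.0, -0.1, 180.0]
force: [1.2, -0.1, 0.7]
grip_width: 0.069
```

Call:
drive_tool(
  commands=[
    [0.7,1.5,0,0,0,0,0.8],
    [1.3,3,0,0,0,0,0.8],
    [1.3,3,0,0,0,0,0.8],
    [1.3,3,0,0,0,0,0.8],
    [1.3,3,0,0,0,0,0.8],
    [1.3,3,0,0,0,0,0.8],
    [1.3,3,0,0,0,0,0.8],
    [1.3,3,0,0,0,0,0.8],
    [1.3,3,0,0,0,0,0.8],
    [1.3,3,0,0,0,0,0.8],
    [1.3,3,0,0,0,0,0.8],
    [1.3,3,0,0,0,0,0.8],
    [0.8,1.2,0,0,0,0,0.8],
    [0,0,0,0,0,0,0.8],
    [0,0,0,0,0,0,0.8],
    [0,0,0,0,0,0,0.8],
    [0,0,0,0,0,0,0.8],
    [0,0,0,0,0,0,0.8],
  ],
)

```text
time_s: 33.48
tool_pos: [0.4644, 0.184, 0.2409]
tool_rot: [-180.0, 0.0, 179.8]
force: [-0.1, 0.4, -0.3]
grip_width: 0.0696
```

Run:
```python
from h import *
a=[env.read_camera(n)['img'] for n in('wrist','scene')]
cv2.imwrite('pics/p13.png',cv2.resize(np.hstack(a),(800,300),interpolation=cv2.INTER_AREA))
```

```text
(no output)
```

View pics/p13.png

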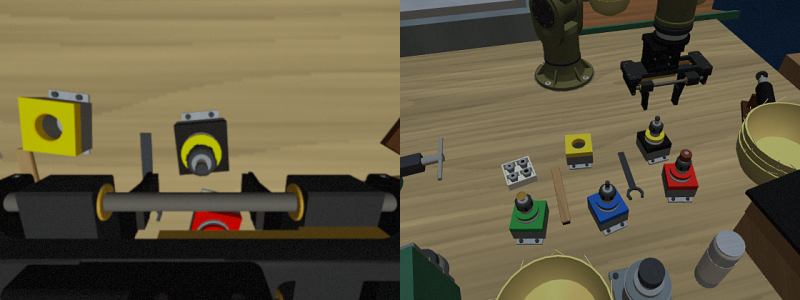

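Green, blue and red are home and the yellow pot is empty. Now the last transfer.

Call:
drive_tool(
  commands=[
    [0,0,1.5,0,0,0,0.8],
    [0,0,2,0,0,0,0.8],
    [0,0,2,0,0,0,0.7],
    [0,0,2,0,0,0,0.7],
    [0,0,1,0,0,0,0.7],
    [0,0,0.4,0,0,0,0.7],
    [0,0,0,0,0,0,0.7],
    [0,0,0,0,0,0,0],
    [0,0,0,0,0,0,0],
    [0,0,0,0,0,0,0],
    [0,0,0,0,0,0,0],
    [0,0,0,0,0,0,0],
    [0,0,0,0,0,0,0],
    [0,0,0,0,0,0,0],
  ],
)

```text
time_s: 34.75
tool_pos: [0.464, 0.1856, 0.1523]
tool_rot: [180.0, 0.0, -180.0]
force: [-0.1, -0.6, 3.0]
grip_width: 0.0337
```

Call:
drive_tool(
  commands=[
    [0,0,0,0,0,0,0],
    [0,0,-1,0,0,0,0],
    [0,0,-2,0,0,0,0],
    [0,0,-2,0,0,0,0],
    [0,0,-2,0,0,0,0],
    [0,-2,0,0,0,0,0],
    [0.5,-3,0,0,0,0,0],
    [0.5,-3,0,0,0,0,0],
    [0.5,-3,0,0,0,0,0],
    [0.5,-3,0,0,0,0,0],
    [0.5,-3,0,0,0,0,0],
    [0.5,-2.75,0,0,0,0,0],
    [0,-1,0,0,0,0,0],
    [0,0,0,0,0,0,0],
    [0,0,0,0,0,0,0],
    [0,0,0,0,0,0,0],
    [0,0,0,0,0,0,0],
    [0,0,0,0,0,0,0],
    [0,0,0,0,0,0,0],
  ],
)

```text
time_s: 36.33
tool_pos: [0.4338, -0.0212, 0.2217]
tool_rot: [-180.0, -0.0, -179.9]
force: [0.1, 0.3, -3.3]
grip_width: 0.0338
```

Run:
```python
from h import *
a=[env.read_camera(n)['img'] for n in('wrist','scene')]
cv2.imwrite('pics/p14.png',cv2.resize(np.hstack(a),(800,300),interpolation=cv2.INTER_AREA))
```

```text
(no output)
```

View pics/p14.png

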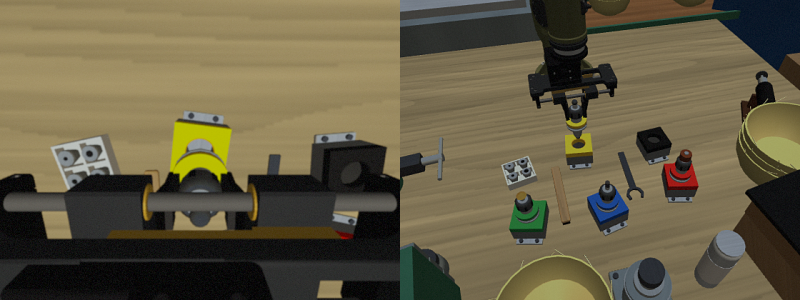

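The yellow tool is upright over the yellow pot. Lowering.

Call:
drive_tool(
  commands=[
    [0,0,1,0,0,0,0],
    [0,0,1,0,0,0,0],
    [0,0,1,0,0,0,0],
    [0,0,1,0,0,0,0],
    [0,0,1,0,0,0,0],
    [0,0,1,0,0,0,0],
    [0,0,0.7,0,0,0,0],
    [0,0,0,0,0,0,0],
    [0,0,0,0,0,0,0],
  ],
)

```text
time_s: 37.18
tool_pos: [0.4336, -0.0221, 0.1544]
tool_rot: [-180.0, -0.0, 180.0]
force: [-0.4, 0.1, -4.3]
grip_width: 0.034
```

Call:
drive_tool(
  commands=[
    [0,0,0.2,0,0,0,0],
    [0,0,0.1,0,0,0,0],
    [0,0,0.1,0,0,0,0],
    [0,0,0,0,0,0,0],
    [0,0,0,0,0,0,0],
  ],
)

```text
time_s: 37.6
tool_pos: [0.4341, -0.022, 0.1523]
tool_rot: [180.0, 0.0, 180.0]
force: [-4.9, -0.5, 7.7]
grip_width: 0.034
```

Call:
drive_tool(
  commands=[
    [0,0,0,0,0,0,0.9],
    [0,0,0,0,0,0,0.9],
    [0,0,0,0,0,0,0.9],
    [0,0,0,0,0,0,0.9],
    [0,0,-1,0,0,0,0.9],
    [0,0,-2,0,0,0,0.9],
    [0,0,-3,0,0,0,0.9],
    [0,0,-4,0,0,0,0.9],
    [0,3,-1,0,0,0,0.9],
    [0,3,-1,0,0,0,0.9],
    [0,3,0,0,0,0,0.9],
    [0,3,0,0,0,0,0.9],
    [0,3,0,0,0,0,0.9],
    [0,3,0,0,0,0,0.9],
    [0,3,0,0,0,0,0.9],
    [0,3,0,0,0,0,0.9],
    [0,3,0,0,0,0,0.9],
    [0,0,0,0,0,0,0.9],
    [0,0,0,0,0,0,0.9],
    [0,0,0,0,0,0,0.9],
  ],
)

```text
time_s: 39.27
tool_pos: [0.4339, 0.2474, 0.2711]
tool_rot: [-180.0, 0.0, 180.0]
force: [1.0, -1.2, -0.3]
grip_width: 0.0785
```

Call:
drive_tool(
  commands=[
    [0,3,0,0,0,0,0.9],
    [0,3,0,0,0,0,0.9],
    [0,3,0,0,0,0,0.9],
    [0,3,0,0,0,0,0.9],
    [0,0,0,0,0,0,0.9],
    [0,0,0,0,0,0,0.9],
    [0,0,0,0,0,0,0.9],
    [0,0,0,0,0,0,0.9],
  ],
)

```text
time_s: 39.93
tool_pos: [0.4347, 0.3659, 0.2711]
tool_rot: [-180.0, 0.0, 179.8]
force: [0.0, -0.4, -0.1]
grip_width: 0.0783
```

Run:
```python
from h import *
t=env.read_camera('top'); s=env.read_camera('scene'); first=cv2.imread('pics/top0.png'); f2=cv2.imread('pics/scene0.png')
cv2.imwrite('pics/f_s.png',cv2.resize(s['img'][130:350,130:450],(800,550),interpolation=2))
cv2.imwrite('pics/f_t.png',cv2.resize(t['img'][110:290,140:430],(800,497),interpolation=2))
# ring centres at z~.07 vs pot
pots={'red':(600,204.3),'blue':(637,8.8),'green':(622.6,-171),'yellow':(434,-22.3)}
H=cv2.cvtColor
for col,p in pots.items():
    p3=proj(t,(p[0]/1000,p[1]/1000,.074)); u,v=p3.round().astype(int); w=17
    # nut/tip check drawn
# tray
for n,c,f in(('top',t,first),('scene',s,f2)):
    b=(360,218,410,265) if n=='top' else (138,215,195,268)
    a=c['img'][b[1]:b[3],b[0]:b[2]].astype(float).mean(2); g=f[b[1]:b[3],b[0]:b[2]].astype(float).mean(2)
    print(n,'tray shift px',cv2.phaseCorrelate(g,a),'diff',abs(a-g).mean())
print(env.get_obs()['tool_pos'],env.get_obs()['force'],env.get_obs()['time_s'])
```

```text
top tray shift px ((0.05177315214981704, -0.03151286232975892), 0.9618292885120783) diff 1.5228368794326241
scene tray shift px ((0.011681232012367815, 0.12913610774706186), 0.9849886060245145) diff 2.5110890433631248
[0.43442952 0.36632094 0.27111797] [ 0.70809547  0.30853541 -0.4458161 ] 40.0333
```

View pics/f_s.png

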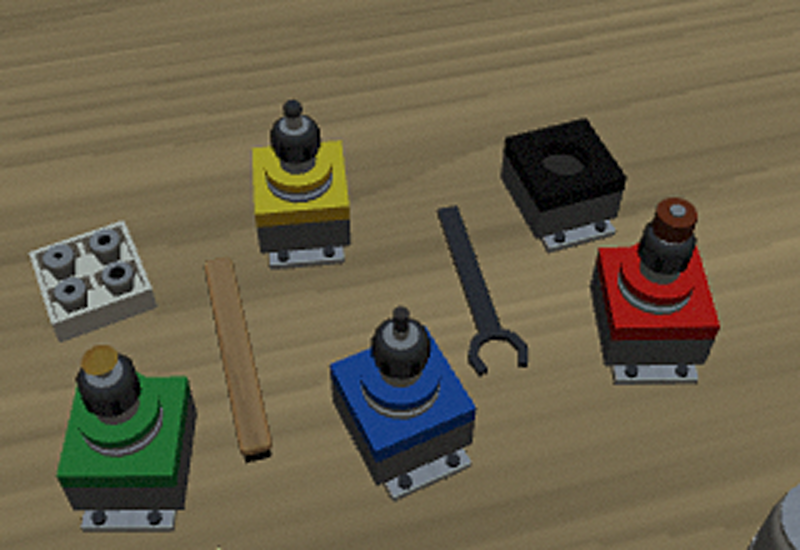

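View pics/f_t.png

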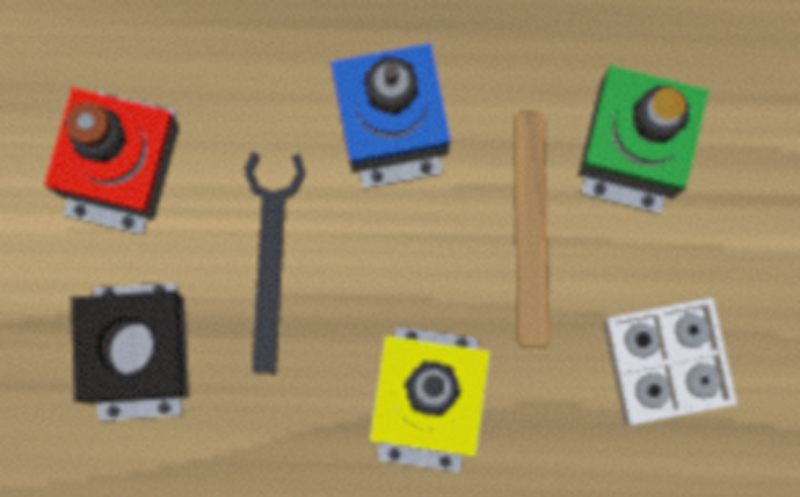

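All four tools stand upright with their flanges down in pots of their own colour. The black pot is empty, the tray shows under 0.2 px of shift, and the gripper is clear. Handing in.

```bash
python3 -c "
from cell import env
print(env.sign_off())"
```

```text
the job is handed in; nothing more can be done
None
```

All four tools now stand in the pots of their own colour, and I handed the job in at about 40 s of the 128 s allowed; the hand-in reports no verdict. I did it as two swaps through the black pot: the blue tool was parked there while red went home, then the yellow tool while green went home.

**Seating:** At every set-down the load came off the wrist at tool height 0.152 m, the same height each tool was gripped at when seated. Final pictures show all four upright with flanges down, though I did not measure the final offsets from the pot axes. The release positions were within about 1 mm of my measured pot centres.

**Rest of the scene:** The black pot is empty, the tray's image shifted less than 0.2 px, and the gripper is clear of everything with wrist force near zero.

**Checks that disagreed:**
- The top and wrist cameras differed by 1–3 mm on the red and black pots, so I used the average.
- One late reading of the green pot, part-hidden by the arm, came out about 9 mm off. I discarded it because the patch size was wrong.

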